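# Stack the tasting cups and hold the cup dispenser open

### The job

Nest the two loose white tasting cups into the one standing on the black bar mat, so that one upright stack of three, fully seated, stands on the mat. Then pull the cup dispenser's spring-return handle out until its pointer is level with the mark block beside it and keep it there so that I can load the tube: finish while still holding the handle, for it springs back if let go. Leave the jar, the bottle and the spoon where they are.

Things in the scene. Friction and masses are not known exactly. Their poses are not given: they have to be found in the camera images.
- bar_mat: Black ribbed rubber bar mat, 140 x 140 x 4 mm, fixed flat on the table. Origin at the centre of its underside; z up.
- cup_a: White ceramic stacking cup upright on the bar mat: base of the stack. All three cups are alike: 75 mm high, about 150 g; body 45 mm in diameter up to 33 mm, then a straight collar 62 mm outside, 56 mm inside diameter from 41 mm up to the rim. A flat inner ledge 40 mm above the underside carries the next cup's foot. Its origin is the centre of its underside, z up along its axis.
- cup_b: Loose white stacking cup, just like cup_a, upright on the bare table; second or third in the stack, as you like. Fully seated, it stands 40 mm higher than the cup it is in, with about 5 mm of play all round, 40 mm of it above the lower rim. Its origin is the centre of its underside, z up along its axis.
- cup_c: Loose white stacking cup, just like cup_a and cup_b, upright on the bare table; second or third in the stack, as you like. Its origin is the centre of its underside, z up along its axis.
- dispenser: Fixed steel cup dispenser: housing 180 (x) x 200 (y) mm, 110 mm high, two clear tubes 84 mm in diameter on top up to 243 mm, on a dark base plate 240 mm across, 12 mm thick, that reaches 180 mm out from the housing's face. Origin at table height under the housing's centre; -x points out of the front (the pull direction), z up; the face is at x = -90 mm.
- slide: The dispenser's spring-return slide: a flat tongue, 16 to 22 mm above the table, with a steel hoop handle. It slides level along its own -x (out of the front) by 0 to 100 mm; a spring pulls it back with 5.5 N at home and 1.1 N more per 10 mm (14 N at 75 mm). Axes as the dispenser's; at home its origin is the dispenser's, and it moves with the slide.
- bar (a point): Centre of the handle's level cross-bar: round steel, 12 mm thick, 90 mm long along the slide's y, axis 75 mm above the table, a post down to the tongue at each end, 47 mm free under it. At home it is 65 mm in front of the housing's face. It can be pinched from above, one finger before and one behind it.
- pointer (a point): Tip of the pointer, a white 5 mm wide level finger that sticks 27 mm out from the handle's post on the slide's -y side, 36 mm above the table. It moves with the slide and passes beside the mark block without touching it.
- mark: The mark: fixed brass block, 12 mm wide in the pull direction, 24 mm across, top 39 mm above the table, a thin black line across its top's middle. Axes as the dispenser's. Origin at table height under the block's centre, 94 mm to the -y side of the slide's centre line. The pointer is at the mark when its x in this frame is 0; at home it is 40 to 78 mm short (x positive).
- jar: Bystander: closed amber glass jar with a black lid, 84 mm in diameter, 120 mm high. Origin at its underside's centre. To be left alone.
- bottle: Bystander: closed white bottle with a paper label and black cap, 66 mm in diameter, 190 mm high. Origin at its underside's centre. To be left alone.
- spoon: Bystander: steel spoon lying on the table at the robot's right. To be left alone.
Things that resemble listed ones, but are neither listed nor needed, are in the scene too. Leave any turquoise look-alike of the cup_b alone.

How it is judged:
By the outcome, as a careful person would: the job done as asked, in the order asked, and still so for the second after the job is handed in, while the arm keeps its last pose, push and grip.
It also fails if it takes over 64 s, if anything falls off the work surface, if the arm or the gripper's body presses on something with over 40 N, if the wrist force passes 120 N, or if a joint passes its speed limit or range.

### The arm

A 6-joint arm with a two-finger parallel gripper is mounted at the origin on the work surface. World frame = base frame: x ahead of the robot, y to its left, z up, the work surface at z = 0. Lengths are in m, angles in degrees, forces in N, time in s.
With the tool pointing down it reaches from about 0.3 to 0.75 m from the base axis. Payload 8.5 kg.
Tool frame: the origin (TCP) lies midway between the tips of the shut fingers; the grasp point (between the pads) lies 19 mm behind it (env.hold_point_z is the distance from the TCP to the grasp point, in m); z points along the fingers, y is the line along which they close (so a half turn about z gives the same grasp; the last joint's range is limited). The gripper opens to 85 mm and grips with 20 to 120 N. Pads are 22 mm wide; open, the fingers measure 114 mm over their backs; the gripper's body (76 mm by 85 mm) begins 54 mm behind the grasp point. The pads swing forward as they close: fully open they stand 13 mm farther back than shut.
Start: joints at [-77.71, 21.807, 74.336, -0, 83.858, -12.336], TCP at [0.229, -0.5, 0.231] pointing down, gripper open.
Joint ranges: [-178.18, 178.18], [-50.72, 133.34], [12.68, 142.11], [-81.47, 261.47], [9.98, 163.14], [-165.26, 165.26]. Speed limits (degrees/s): [136.94, 136.94, 180, 180, 180, 180].

### API

Orientations are given as a 3x3 rotation matrix whose columns are the frame's x, y, z axes.
In Python, from rig import observe, get_image, camera_info, env gives the robot as it stands.
- The arm moves only by the tool drive_tool, never from a script. Its arguments are lists of equal length, an entry for each row: "offset": the shift along the tool's x, y, z in units of 40 mm (1.0 is 40 mm), a list of three; "turn": the turn, a rotation vector about the tool's x, y, z in units of 6 degrees (1.0 is 6 degrees), a list of three; "hand": the opening, from 0 (shut) to 1 (fully open). A call has exactly 10 rows; each row shifts and turns the commanded pose from where the row before left it, along the tool's axes as they then stand; what a row does not reach is not made up. A row lasts 1/8 s, in which the tool goes at most 62.5 mm and 10.7 degrees, less where a joint would pass 70% of its speed; a pose out of reach is approached as far as the arm can. A call is refused whole if a number of a shift passes 1 or a number of a turn 1, either way. A call with a gripper value outside its range is refused whole. The fingers move at their own pace and stop on an object; "newtons" is the grip in N (left out, the last holds). Time passes only in rows, so rows that do not move let the fingers close, or fill a call up. It gives the time, the measured TCP pose, the force, the opening and the grip force at its end, in the units of the state.
- observe(): the state, without advancing time (a new reading comes with each control period).
- get_image(name): name is "scene" or "top"; returns the picture (480x640x3 uint8, blue, green, red); there is no depth.
- camera_info(name): a dict with "fx", "fy", "cx", "cy" (pixels), "k1" (the pictures are not rectified: a ray, as slopes to the right and down, at radius r is drawn at 1 + k1 r^2 times it, then the intrinsics apply), "world_to_cam" (4x4, takes a point from world to camera coordinates). Camera axes: x right, y down, z forward; pixel columns grow to the right and rows downward; lengths in m; the calibration is good to about 2 mm. A picture is of the moment at which its call begins. camera_info takes no time and is no camera call.
- env.close_job(): hands the job in; it is judged then, once.
The state is a dict: "time_s": time; "q": joint angles; "qvel": joint speeds; "joint_efforts": joint torques, N m; "position": TCP position; "tool_rot": TCP orientation; "ft_force": force on the tool from outside, world axes, zero at the start; "wrist_torque": the same for the moment, N m; "grip_width": finger opening in m; "gripper_force": force on a finger pad.
Only numpy, scipy, OpenCV 4.12 (cv2) and the standard library are available. Lean on these libraries where they do the work, as an engineer would, in place of code of your own. Each camera call takes 0.05 s, during which the arm holds its last target. There are 200 camera calls.

## Working session

There is one attempt and no reset: what is moved stays moved. The work goes in short steps, Python scripts to look and compute and a tool call to move; the robot and the scene stay as the last step left them, time stands still between calls to the robot, and variables do not carry over. Pictures are saved under pics/ and viewed, at most 10 in all, crops included, and the job is handed in when it is done.

Besides the shell and the picture viewer there is one more tool, called after "Call:" by a JSON object that holds its "method" and its "body". drive_tool: Moves the arm, as the interface text tells. Its arguments: {"type":"object","properties":{"offset":{"type":"array"},"turn":{"type":"array"},"hand":{"type":"array"},"newtons":{"type":"number"}},"required":["offset","turn","hand"]}

```bash
mkdir -p pics; ls; python3 - <<'E'
from rig import observe,get_image,camera_info,env
import cv2,numpy as np
np.set_printoptions(precision=4,suppress=True)
for n in("scene","top"):
    cv2.imwrite(f"pics/{n}0.png",get_image(n));c=camera_info(n);print(n,{k:(np.array(v)) for k,v in c.items()})
print(observe(),env.hold_point_z)
E
```

```text
pics
scene {'fx': array(488.5691), 'fy': array(488.5691), 'cx': array(321.1821), 'cy': array(233.6799), 'k1': array(0.001), 'world_to_cam': array([[-0.5034,  0.864 , -0.0106,  0.2787],
       [ 0.6275,  0.3571, -0.6919, -0.2664],
       [-0.594 , -0.355 , -0.7219,  1.5373],
       [ 0.    ,  0.    ,  0.    ,  1.    ]])}
top {'fx': array(550.5773), 'fy': array(550.5773), 'cx': array(315.2774), 'cy': array(250.6613), 'k1': array(0.0349), 'world_to_cam': array([[ 0.0107, -0.9999,  0.001 , -0.0361],
       [-0.99  , -0.0107, -0.1406,  0.5361],
       [ 0.1406,  0.0005, -0.9901,  1.1753],
       [ 0.    ,  0.    ,  0.    ,  1.    ]])}
{'time_s': 0.1, 'q': array([-77.7116,  21.838 ,  74.3779,   0.0006,  83.8583, -12.3364]), 'qvel': array([ 0.044 ,  0.0058, -0.1741, -0.0776,  0.086 ,  0.0332]), 'joint_efforts': array([  0.0025, -44.9222, -23.1656,  -0.0003,   0.0037,   0.    ]), 'position': array([ 0.2291, -0.4997,  0.2308]), 'tool_rot': array([[ 0.9091,  0.4167, -0.0003],
       [ 0.4167, -0.9091,  0.0013],
       [ 0.0003, -0.0013, -1.    ]]), 'ft_force': array([ 0.0911,  0.0752, -0.1205]), 'wrist_torque': array([ 0.0754, -0.0039,  0.0001]), 'gripper_force': 0.0, 'grip_width': 0.0851935912867854} 0.0187
```

View pics/scene0.png

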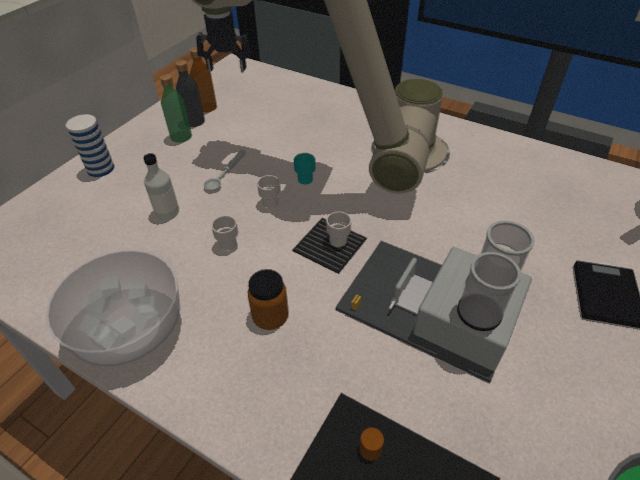

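View pics/top0.png

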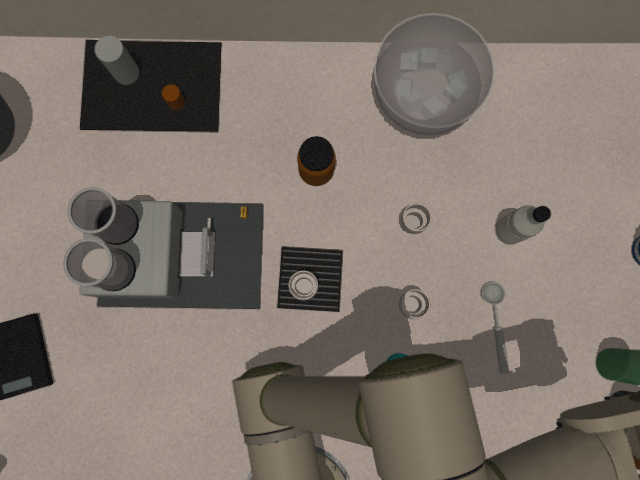

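The overview shows cup_a on the mat at top (303,285), loose cups at (414,218) and (414,303), and the handle at (208,247) with the mark at (244,212). The jar is at (317,155), the turquoise cup near (398,358). I'll enlarge both views.

```bash
python3 - <<'E'
import cv2,numpy as np
t=cv2.imread("pics/top0.png");s=cv2.imread("pics/scene0.png")
def crop(im,x,y,w,h,k):return cv2.resize(im[y:y+h,x:x+w],None,fx=k,fy=k,interpolation=cv2.INTER_CUBIC)
cv2.imwrite("pics/c1.png",np.hstack([crop(t,170,190,100,120,4),crop(t,275,240,100,120,4)[:480,:272],]))
a=crop(t,385,195,60,130,4)
cv2.imwrite("pics/c1.png",np.hstack([crop(t,170,195,110,130,4),a[:, :]])) 
cv2.imwrite("pics/c2.png",np.vstack([crop(s,205,165,160,90,5)]))
cv2.imwrite("pics/c3.png",crop(s,335,235,130,110,5))
E
```

```text
(no output)
```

View pics/c1.png

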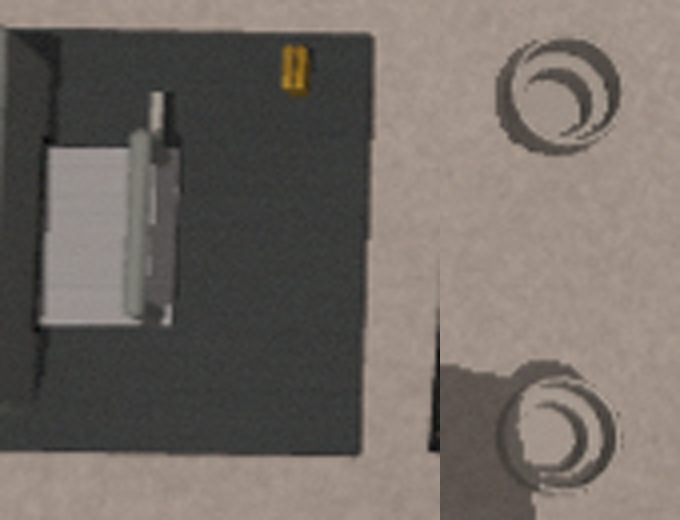

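View pics/c2.png

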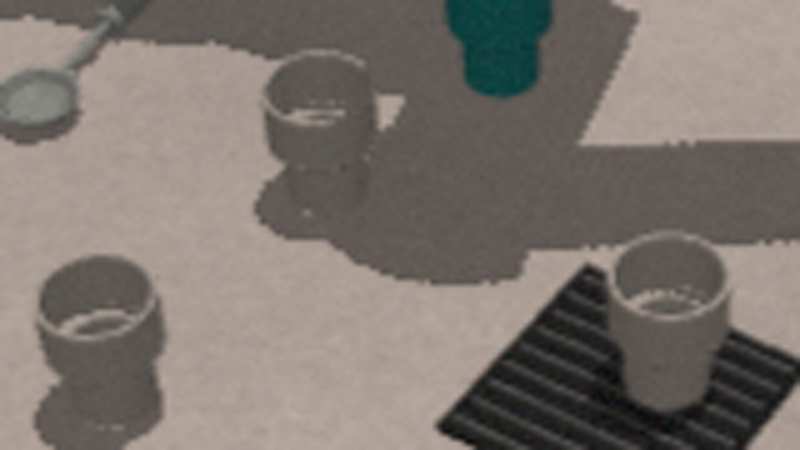

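View pics/c3.png

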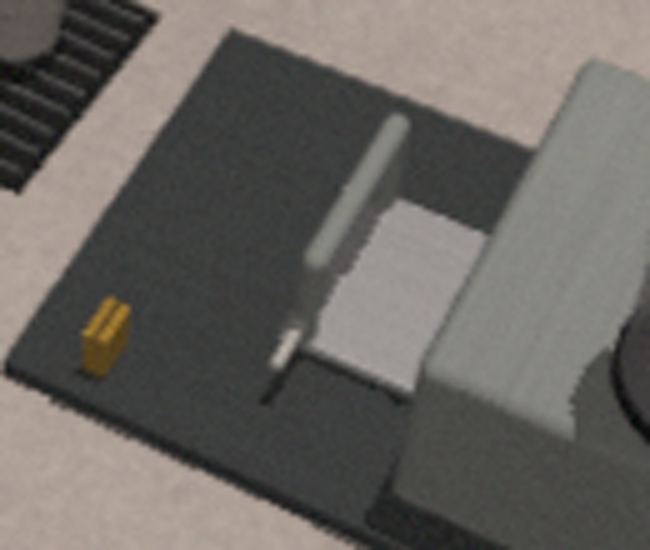

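```bash
cat > h.py <<'E'
import numpy as np,cv2
from scipy.optimize import least_squares
from rig import camera_info
C={n:camera_info(n) for n in("scene","top")}
def proj(n,P):
    c=C[n];T=np.array(c["world_to_cam"]);p=np.atleast_2d(P)@T[:3,:3].T+T[:3,3]
    u=p[:,:2]/p[:,2:];u=u*(1+c["k1"]*(u**2).sum(1,keepdims=True))
    return u*c["fx"]+[c["cx"],c["cy"]]
def tri(ps,pt,z=None):
    r=lambda X:np.r_[proj("scene",X)[0]-ps,proj("top",X)[0]-pt] if z is None else np.r_[proj("scene",[*X,z])[0]-ps,proj("top",[*X,z])[0]-pt]
    s=least_squares(r,[.5,0,.05] if z is None else [.5,0]);return s.x,s.fun
def onz(n,p,z):
    return least_squares(lambda X:proj(n,[*X,z])[0]-p,[.5,0]).x
def ring(X,R,m=72):
    a=np.linspace(0,2*np.pi,m,endpoint=False);return np.c_[X[0]+R*np.cos(a),X[1]+R*np.sin(a),np.full(m,X[2])]
def grad(im):
    g=cv2.GaussianBlur(cv2.cvtColor(im,6).astype(np.float32),(0,0),1)
    return cv2.magnitude(cv2.Sobel(g,5,1,0),cv2.Sobel(g,5,0,1))
def fitring(ims,X0,R=.031,views=("scene","top"),z=None):
    from scipy.optimize import minimize
    G={n:grad(ims[n]) for n in views}
    def f(X):
        Y=X if z is None else [*X,z]
        s=0
        for n in views:
            q=proj(n,ring(Y,R)).astype(np.float32);s-=np.minimum(cv2.remap(G[n],q[:,0],q[:,1],1),80).mean()
        return s
    X0=np.array(X0,float);X0=X0 if z is None else X0[:2]
    sp=np.vstack([X0]+[X0+d for d in .005*np.eye(len(X0))])
    r=minimize(f,X0,method="Nelder-Mead",options=dict(initial_simplex=sp));return r.x,r.fun
E
python3 - <<'E'
from h import *
np.set_printoptions(precision=4,suppress=True)
ims={n:cv2.imread(f"pics/{n}0.png") for n in("scene","top")}
s=lambda x,y:np.array([205+(x+.5)/5-.5,165+(y+.5)/5-.5])
for nm,ps,pt in(("a",s(670,277),(303,285)),("b",s(99,302),(415.6,218.4)),("c",s(321,95),(415.2,303.6))):
    X,r=tri(ps,np.array(pt));X7,r7=tri(ps,np.array(pt),.079 if nm=="a" else .075)
    print(nm,X,r,X7,r7,fitring(ims,X),fitring(ims,X7,z=.079 if nm=="a" else .075))
for nm,ps,pt in(("bar",(406.5,272.5),(203.8,251)),("ptr",(390.6,307),(209.3,218)),("mark",(356.6,298.4),(243.6,212.2)),
  ("barA",(335+398/5,235+120/5),(170+133/4,195+313/4)),("barB",(335+319/5,235+256/5),(170+140/4,195+137/4))):
    print(nm,*tri(np.array(ps),np.array(pt)))
for p in [(372,35),(360,454)]: print("plate",onz("top",(170+p[0]/4,195+p[1]/4),.012))
print("jar",onz("top",(317,153),.12),"bottle",onz("top",(541,214),.19))
print("turq",onz("scene",(304,165),.075))
for p in [(282,247),(342,249),(340,311),(278,308)]: print("mat",onz("top",p,.004))
E
```

```text
a [ 0.4574 -0.0052  0.0762] [-0.0283 -0.0012 -0.0216  0.0107] [ 0.4579 -0.0049] [-0.0039 -0.6319 -0.1859 -0.3296] (array([ 0.4595, -0.0048,  0.0742]), np.float64(-150.22445678710938)) (array([ 0.4598, -0.0034]), np.float64(-146.11264038085938))
b [ 0.6054 -0.2472  0.0676] [ 0.2548  0.04    0.1888 -0.121 ] [ 0.606 -0.245] [ 0.3676 -1.6123 -0.2249 -1.0759] (array([ 0.607 , -0.2485,  0.0708]), np.float64(-154.51141357421875)) (array([ 0.6076, -0.2462]), np.float64(-150.58755493164062))
c [ 0.4209 -0.2424  0.068 ] [-0.4931 -0.0583 -0.3341  0.1973] [ 0.422  -0.2405] [-0.3912 -1.5709 -0.6361 -0.5067] (array([ 0.4218, -0.2432,  0.0689]), np.float64(-129.3514862060547)) (array([ 0.4213, -0.242 ]), np.float64(-122.42237854003906))
bar [0.5279 0.2073 0.0749] [-0.0452  0.001  -0.0395  0.0165]
ptr [0.6065 0.2067 0.0383] [-0.609   0.0044 -0.5601  0.2441]
mark [0.6212 0.1308 0.0361] [-0.3456 -0.0083 -0.3099  0.1463]
barA [0.4804 0.2071 0.0732] [-0.0995  0.0031 -0.0845  0.0344]
barB [0.5741 0.2074 0.0769] [-0.6756  0.0101 -0.6064  0.2587]
plate [0.6468 0.0898]
plate [0.4094 0.0908]
jar [ 0.7324 -0.0318] bottle [ 0.5911 -0.4658]
turq [ 0.3122 -0.1954]
mat [0.5489 0.0452]
mat [ 0.5458 -0.0909]
mat [ 0.406  -0.0869]
mat [0.4112 0.0514]
```

Call:
{"method": "drive_tool", "body": {"offset": [[0,0,0],[0,0,0],[0,0,0],[0,0,0],[0,0,0],[0.9,-0.6,0],[0.9,-0.6,0],[0.9,-0.6,0],[0.9,-0.6,0],[0.9,-0.6,0]], "turn": [[0,0,0.82],[0,0,0.82],[0,0,0.82],[0,0,0.82],[0,0,0.82],[0,0,0],[0,0,0],[0,0,0],[0,0,0],[0,0,0]], "hand": [1,1,1,1,1,1,1,1,1,1], "newtons": 30}}

```text
time_s: 1.35
position: [0.4101, -0.3789, 0.231]
tool_rot: [[1.0, 0.0, -0.0], [0.0, -1.0, 0.001], [-0.0, -0.001, -1.0]]
ft_force: [0.4, -0.7, 0.3]
grip_width: 0.0855
gripper_force: 0.0
```

Call:
{"method": "drive_tool", "body": {"offset": [[0.8,-0.55,0.3],[0.8,-0.55,0.3],[0.8,-0.55,0.4],[0.8,-0.55,0.4],[0.8,-0.55,0.4],[0.95,-0.55,0.4],[0,0,0],[0,0,0],[0,0,0],[0,0,0]], "turn": [[0,0,0],[0,0,0],[0,0,0],[0,0,0],[0,0,0],[0,0,0],[0,0,0],[0,0,0],[0,0,0],[0,0,0]], "hand": [1,1,1,1,1,1,1,1,1,1]}}

```text
time_s: 2.6
position: [0.6066, -0.2485, 0.1439]
tool_rot: [[1.0, -0.001, 0.001], [-0.001, -1.0, -0.0], [0.001, 0.0, -1.0]]
ft_force: [0.9, 0.1, 0.0]
grip_width: 0.0854
gripper_force: 0.0
```

```bash
python3 - <<'E'
from h import *
from rig import get_image,observe
ims={n:get_image(n) for n in("scene","top")}
for n in ims: cv2.imwrite(f"pics/{n}1.png",ims[n])
c=lambda n,X:(lambda p:cv2.resize(ims[n][int(p[1])-60:int(p[1])+60,int(p[0])-60:int(p[0])+60],None,fx=3.3,fy=3.3,interpolation=2))(proj(n,X)[0])
cv2.imwrite("pics/c4.png",np.hstack([c("scene",[.607,-.248,.08]),c("top",[.607,-.248,.08])]))
print(observe()["position"],fitring(ims,[.4595,-.0048,.0742]),fitring(ims,[.4218,-.2432,.0689]))
E
```

```text
[ 0.60676458 -0.24823046  0.14371286] (array([ 0.46081871, -0.00534387,  0.07989151]), np.float64(-96.04610443115234)) (array([ 0.42132677, -0.24254556,  0.07105795]), np.float64(-114.24036407470703))
```

View pics/c4.png

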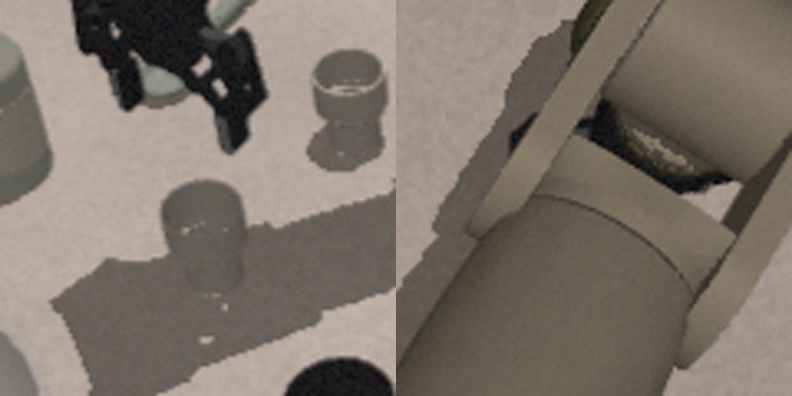

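The crop shows the open fingers centred above cup_b (cup rim at crop 203,205), so I descend and grip.

Call:
{"method": "drive_tool", "body": {"offset": [[0,0,0.5],[0,0,0.5],[0,0,0.5],[0,0,0.5],[0,0,0.4],[0,0,0.2],[0,0,0],[0,0,0],[0,0,0],[0,0,0]], "turn": [[0,0,0],[0,0,0],[0,0,0],[0,0,0],[0,0,0],[0,0,0],[0,0,0],[0,0,0],[0,0,0],[0,0,0]], "hand": [1,1,1,1,1,1,1,0.4,0.4,0.4], "newtons": 30}}

```text
time_s: 3.95
position: [0.6076, -0.2481, 0.0404]
tool_rot: [[1.0, 0.0, 0.002], [0.0, -1.0, -0.001], [0.002, 0.001, -1.0]]
ft_force: [1.0, -1.0, 6.0]
grip_width: 0.0625
gripper_force: 33.6
```

Call:
{"method": "drive_tool", "body": {"offset": [[0,0,-0.4],[0,0,-0.8],[0,0,-0.8],[0,0,-0.8],[-0.5,-0.8,0],[-0.5,-0.8,0],[-0.5,-0.8,0],[-0.5,-0.8,0],[-0.5,-0.8,0],[-0.5,-0.8,0]], "turn": [[0,0,0],[0,0,0],[0,0,0],[0,0,0],[0,0,0],[0,0,0],[0,0,0],[0,0,0],[0,0,0],[0,0,0]], "hand": [0.4,0.4,0.4,0.4,0.4,0.4,0.4,0.4,0.4,0.4]}}

```text
time_s: 5.2
position: [0.4861, -0.0548, 0.152]
tool_rot: [[1.0, 0.0, 0.0], [0.0, -1.0, -0.0], [0.0, 0.0, -1.0]]
ft_force: [-0.2, 1.2, -0.5]
grip_width: 0.0626
gripper_force: 33.4
```

Call:
{"method": "drive_tool", "body": {"offset": [[-0.4,-0.7,0],[-0.3,-0.6,0],[0,0,0],[0,0,0],[0,0,0],[0,0,0],[0,0,0],[0,0,0],[0,0,0],[0,0,0]], "turn": [[0,0,0],[0,0,0],[0,0,0],[0,0,0],[0,0,0],[0,0,0],[0,0,0],[0,0,0],[0,0,0],[0,0,0]], "hand": [0.4,0.4,0.4,0.4,0.4,0.4,0.4,0.4,0.4,0.4]}}

```text
time_s: 6.45
position: [0.4589, -0.0038, 0.1513]
tool_rot: [[1.0, 0.0, -0.0], [0.0, -1.0, 0.0], [-0.0, -0.0, -1.0]]
ft_force: [-0.6, -0.5, -0.6]
grip_width: 0.0624
gripper_force: 33.4
```

```bash
python3 - <<'E'
from h import *
from rig import get_image,observe
ims={n:get_image(n) for n in("scene","top")}
for n in ims: cv2.imwrite(f"pics/{n}2.png",ims[n])
c=lambda n,X:(lambda p:cv2.resize(ims[n][int(p[1])-60:int(p[1])+60,int(p[0])-60:int(p[0])+60],None,fx=3.3,fy=3.3,interpolation=2))(proj(n,X)[0])
cv2.imwrite("pics/c5.png",np.hstack([c("scene",[.46,-.005,.09]),c("top",[.46,-.005,.09])]))
print(observe()["position"],observe()["ft_force"],proj("scene",[[.46,-.005,.09]]))
E
```

```text
[ 0.45893789 -0.00383646  0.15133215] [-0.21333922 -0.65952681 -1.78634831] [[338.21164855 216.6737428 ]]
```

View pics/c5.png

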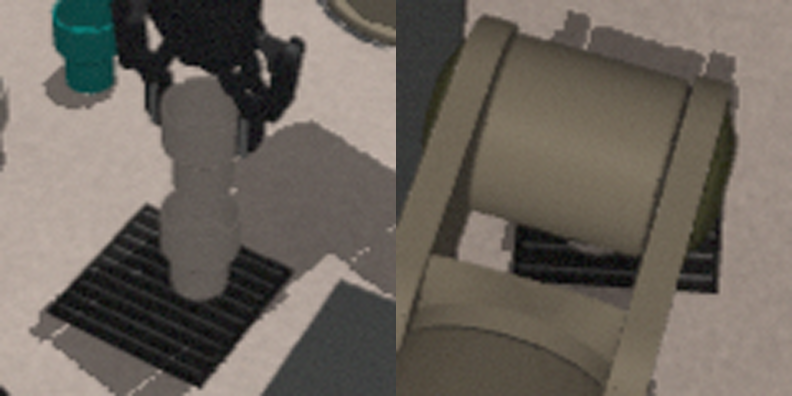

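The held cup is upright above cup_a (both centred near crop column 199), so I lower it.

Call:
{"method": "drive_tool", "body": {"offset": [[0.02,0.02,0.25],[0,0,0.25],[0,0,0.25],[0,0,0.25],[0,0,0.2],[0,0,0.15],[0,0,0.1],[0,0,0.1],[0,0,0.1],[0,0,0]], "turn": [[0,0,0],[0,0,0],[0,0,0],[0,0,0],[0,0,0],[0,0,0],[0,0,0],[0,0,0],[0,0,0],[0,0,0]], "hand": [0.4,0.4,0.4,0.4,0.4,0.4,0.4,0.4,0.4,0.4]}}

```text
time_s: 7.8
position: [0.4597, -0.0046, 0.0851]
tool_rot: [[1.0, 0.0, -0.0], [0.0, -1.0, 0.0], [-0.0, -0.0, -1.0]]
ft_force: [1.2, -0.3, -1.1]
grip_width: 0.0624
gripper_force: 33.4
```

Call:
{"method": "drive_tool", "body": {"offset": [[0,0,0.03],[0,0,0],[0,0,0],[0,0,0],[0,0,0],[0,0,-0.3],[0,0,-0.7],[0,0,-0.8],[0,0,-0.8],[0,0,0]], "turn": [[0,0,0],[0,0,0],[0,0,0],[0,0,0],[0,0,0],[0,0,0],[0,0,0],[0,0,0],[0,0,0],[0,0,0]], "hand": [0.4,0.4,0.8,1,1,1,1,1,1,1]}}

```text
time_s: 9.05
position: [0.4607, -0.0048, 0.1907]
tool_rot: [[1.0, 0.001, 0.005], [0.001, -1.0, -0.001], [0.005, 0.001, -1.0]]
ft_force: [0.6, 0.4, 0.5]
grip_width: 0.0854
gripper_force: 0.0
```

Call:
{"method": "drive_tool", "body": {"offset": [[-0.1,0.8,0],[-0.1,0.8,0],[-0.1,0.8,0],[-0.1,0.8,0],[-0.1,0.8,0.3],[-0.1,0.8,0.3],[-0.2,0.6,0.3],[-0.17,0.55,0.3],[0,0,0],[0,0,0]], "turn": [[0,0,0],[0,0,0],[0,0,0],[0,0,0],[0,0,0],[0,0,0],[0,0,0],[0,0,0],[0,0,0],[0,0,0]], "hand": [1,1,1,1,1,1,1,1,1,1]}}

```text
time_s: 10.3
position: [0.4211, -0.2421, 0.1402]
tool_rot: [[1.0, 0.001, -0.0], [0.001, -1.0, 0.0], [-0.0, -0.0, -1.0]]
ft_force: [-0.4, 0.6, 0.5]
grip_width: 0.0852
gripper_force: 0.0
```

```bash
python3 - <<'E'
from h import *
from rig import get_image,observe
ims={n:get_image(n) for n in("scene","top")}
for n in ims: cv2.imwrite(f"pics/{n}3.png",ims[n])
c=lambda n,X:(lambda p:cv2.resize(ims[n][int(p[1])-60:int(p[1])+60,int(p[0])-60:int(p[0])+60],None,fx=3.3,fy=3.3,interpolation=2))(proj(n,X)[0])
cv2.imwrite("pics/c6.png",np.hstack([c("scene",[.46,-.005,.09]),c("scene",[.42,-.243,.09])]))
print(observe()["position"])
for v in(("scene","top"),("top",)): print(fitring(ims,[.46,-.005,.119],views=v,z=None if len(v)>1 else .119))
E
```

```text
[ 0.42131726 -0.24199122  0.14046852]
(array([ 0.45641988, -0.00249623,  0.12339198]), np.float64(-121.24528503417969))
(array([ 0.45731355, -0.00409447]), np.float64(-79.72306823730469))
```

View pics/c6.png

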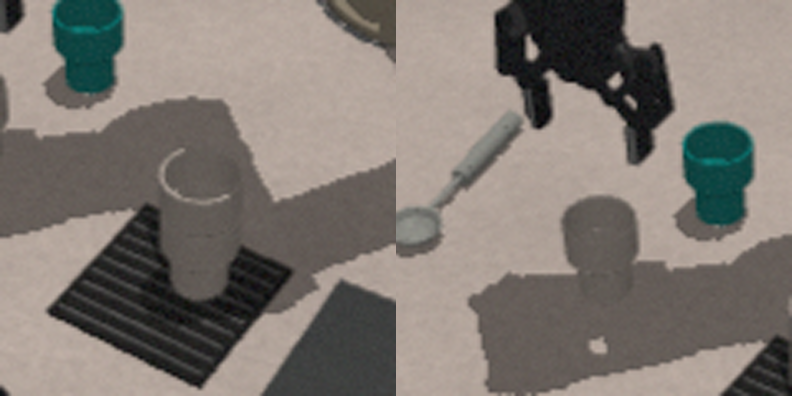

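Cup_b is seated upright in cup_a (rim at crop 200,175, the two collars contiguous). The fingers are over cup_c, clear of the turquoise one.

Call:
{"method": "drive_tool", "body": {"offset": [[0,0,0.5],[0,0,0.5],[0,0,0.5],[0,0,0.5],[0,0,0.4],[0,0,0.1],[0,0,0],[0,0,0],[0,0,0],[0,0,0]], "turn": [[0,0,0],[0,0,0],[0,0,0],[0,0,0],[0,0,0],[0,0,0],[0,0,0],[0,0,0],[0,0,0],[0,0,0]], "hand": [1,1,1,1,1,1,1,0.4,0.4,0.4], "newtons": 30}}

```text
time_s: 11.65
position: [0.4214, -0.2428, 0.041]
tool_rot: [[1.0, 0.001, 0.001], [0.001, -1.0, -0.001], [0.001, 0.001, -1.0]]
ft_force: [-0.6, 1.6, 5.3]
grip_width: 0.0626
gripper_force: 31.9
```

Call:
{"method": "drive_tool", "body": {"offset": [[0,0,0],[0,0,-0.4],[0,0,-0.7],[0,0,-0.8],[0,0,-0.8],[0,0,-0.8],[0,0,-0.3],[0.2,-0.8,0],[0.2,-0.8,0],[0.2,-0.8,0]], "turn": [[0,0,0],[0,0,0],[0,0,0],[0,0,0],[0,0,0],[0,0,0],[0,0,0],[0,0,0],[0,0,0],[0,0,0]], "hand": [0.4,0.4,0.4,0.4,0.4,0.4,0.4,0.4,0.4,0.4]}}

```text
time_s: 12.9
position: [0.4448, -0.1455, 0.1913]
tool_rot: [[1.0, 0.0, -0.001], [0.0, -1.0, 0.001], [-0.001, -0.001, -1.0]]
ft_force: [0.9, -0.1, -1.9]
grip_width: 0.0623
gripper_force: 33.9
```

Call:
{"method": "drive_tool", "body": {"offset": [[0.1,-0.8,0],[0.1,-0.8,0],[0.1,-0.8,0],[0.05,-0.7,0],[0,-0.42,0],[0,0,0],[0,0,0],[0,0,0],[0,0,0],[0,0,0]], "turn": [[0,0,0],[0,0,0],[0,0,0],[0,0,0],[0,0,0],[0,0,0],[0,0,0],[0,0,0],[0,0,0],[0,0,0]], "hand": [0.4,0.4,0.4,0.4,0.4,0.4,0.4,0.4,0.4,0.4]}}

```text
time_s: 14.15
position: [0.459, -0.0061, 0.1921]
tool_rot: [[1.0, 0.0, -0.0], [0.0, -1.0, -0.0], [-0.0, 0.0, -1.0]]
ft_force: [-0.1, 0.9, -1.5]
grip_width: 0.0626
gripper_force: 33.9
```

Call:
{"method": "drive_tool", "body": {"offset": [[0,-0.05,0.2],[0,0,0.25],[0,0,0.25],[0,0,0.25],[0,0,0.2],[0,0,0.15],[0,0,0.15],[0,0,0.1],[0,0,0.1],[0,0,0]], "turn": [[0,0,0],[0,0,0],[0,0,0],[0,0,0],[0,0,0],[0,0,0],[0,0,0],[0,0,0],[0,0,0],[0,0,0]], "hand": [0.4,0.4,0.4,0.4,0.4,0.4,0.4,0.4,0.4,0.4]}}

```text
time_s: 15.4
position: [0.4589, -0.0039, 0.1259]
tool_rot: [[1.0, 0.0, -0.0], [0.0, -1.0, 0.0], [-0.0, -0.0, -1.0]]
ft_force: [0.4, 0.0, -1.2]
grip_width: 0.0626
gripper_force: 33.9
```

Call:
{"method": "drive_tool", "body": {"offset": [[0,0,0.03],[0,0,0],[0,0,0],[0,0,0],[0,0,0],[0,0,-0.3],[0,0,-0.7],[0,0,-0.8],[0,0,-0.8],[0,0,-0.1]], "turn": [[0,0,0],[0,0,0],[0,0,0],[0,0,0],[0,0,0],[0,0,0],[0,0,0],[0,0,0],[0,0,0],[0,0,0]], "hand": [0.4,0.4,0.8,1,1,1,1,1,1,1]}}

```text
time_s: 16.65
position: [0.4596, -0.004, 0.2354]
tool_rot: [[1.0, 0.001, 0.005], [0.001, -1.0, -0.001], [0.005, 0.001, -1.0]]
ft_force: [-0.2, -0.1, 0.2]
grip_width: 0.0855
gripper_force: 0.0
```

Call:
{"method": "drive_tool", "body": {"offset": [[0.25,-0.8,0],[0.25,-0.8,0],[0.25,-0.8,0],[0.25,-0.8,0.4],[0.25,-0.8,0.5],[0.25,-0.7,0.5],[0.2,-0.57,0.5],[0,0,0],[0,0,0],[0,0,0]], "turn": [[0,0,0],[0,0,0],[0,0,0],[0,0,0],[0,0,0],[0,0,0],[0,0,0],[0,0,0],[0,0,0],[0,0,0]], "hand": [1,1,1,0.6,0.6,0.6,0.6,0.6,0.6,0.6]}}

```text
time_s: 17.9
position: [0.527, 0.2063, 0.1578]
tool_rot: [[1.0, -0.0, 0.001], [-0.0, -1.0, 0.0], [0.001, -0.0, -1.0]]
ft_force: [0.1, -0.2, 0.2]
grip_width: 0.0509
gripper_force: 0.0
```

```bash
python3 - <<'E'
from h import *
from rig import get_image,observe
ims={n:get_image(n) for n in("scene","top")}
for n in ims: cv2.imwrite(f"pics/{n}4.png",ims[n])
def c(n,X,w,h,k):
    p=proj(n,X)[0].astype(int);print(n,p-[w,h]);return cv2.resize(ims[n][p[1]-h:p[1]+h,p[0]-w:p[0]+w],None,fx=k,fy=k,interpolation=2)
cv2.imwrite("pics/c7.png",np.hstack([c("scene",[.49,.11,.09],80,80,5)]))
print(observe()["position"],observe()["grip_width"])
for v in(("scene","top"),): print(fitring(ims,[.46,-.005,.159],views=v),fitring(ims,[.457,-.003,.119],views=("scene",),z=.159))
E
```

```text
scene [295 161]
[0.52697536 0.20639826 0.15761149] 0.05134002723166636
(array([ 0.45911937, -0.00292593,  0.1555446 ]), np.float64(-153.63839721679688)) (array([ 0.46281823, -0.0017463 ]), np.float64(-78.115234375))
```

View pics/c7.png

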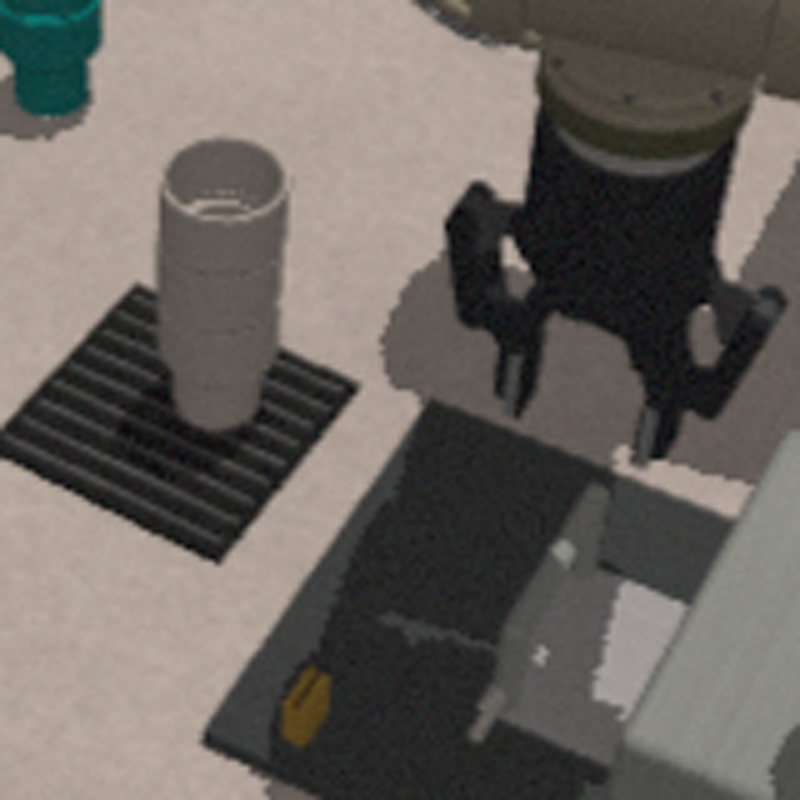

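Picture shows three cups nested evenly on the mat (equal collar gaps, top rim at crop 225,180), gripper clear above the bar. Next: lower onto the bar and pinch.

Call:
{"method": "drive_tool", "body": {"offset": [[0,0.1,0.2],[0,0,0.4],[0,0,0.5],[0,0,0.5],[0,0,0.5],[0,0,0.4],[0,0,0],[0,0,0],[0,0,0],[0,0,0]], "turn": [[0,0,0],[0,0,0],[0,0,0],[0,0,0],[0,0,0],[0,0,0],[0,0,0],[0,0,0],[0,0,0],[0,0,0]], "hand": [0.5,0.5,0.5,0.5,0.5,0.5,0.5,0,0,0], "newtons": 80}}

```text
time_s: 19.25
position: [0.5273, 0.2039, 0.058]
tool_rot: [[1.0, 0.0, 0.002], [0.0, -1.0, 0.002], [0.002, -0.002, -1.0]]
ft_force: [-1.0, 6.4, 2.2]
grip_width: 0.0097
gripper_force: 78.0
```

Call:
{"method": "drive_tool", "body": {"offset": [[0,0,0],[0,0.2,0],[0,0.25,0],[0,0.25,0],[0,0.25,0],[0,0.25,0],[0,0.25,0],[0,0.2,0],[0,0,0],[0,0,0]], "turn": [[0,0,0],[0,0,0],[0,0,0],[0,0,0],[0,0,0],[0,0,0],[0,0,0],[0,0,0],[0,0,0],[0,0,0]], "hand": [0,0,0,0,0,0,0,0,0,0]}}

```text
time_s: 20.5
position: [0.527, 0.1389, 0.0579]
tool_rot: [[1.0, 0.0, 0.002], [0.0, -1.0, 0.004], [0.002, -0.004, -1.0]]
ft_force: [-1.8, 12.7, 3.8]
grip_width: 0.0093
gripper_force: 78.4
```

```bash
python3 - <<'E'
from h import *
from rig import get_image,observe
ims={n:get_image(n) for n in("scene","top")}
for n in ims: cv2.imwrite(f"pics/{n}5.png",ims[n])
def c(n,X,w,h,k):
    p=proj(n,X)[0].astype(int);print(n,p-[w,h]);return cv2.resize(ims[n][p[1]-h:p[1]+h,p[0]-w:p[0]+w],None,fx=k,fy=k,interpolation=2)
cv2.imwrite("pics/c8.png",np.hstack([c("scene",[.615,.135,.035],20,25,10),c("top",[.615,.135,.035],20,25,10)]))
o=observe();print(o["position"],o["grip_width"],o["ft_force"])
for n in ims: print(n,proj(n,[[.609,.1308,.036],[.609,.1358,.036],[.621,.1308,.039]]))
E
```

```text
scene [339 272]
top [221 190]
[0.52701564 0.13900661 0.05794583] 0.009227166207535996 [-1.78079966 12.27715729  4.11925249]
scene [[358.72352133 294.59922736]
 [360.70047771 295.48942402]
 [356.33028945 297.5530107 ]]
top [[243.15773393 217.72870366]
 [240.90689941 217.70347132]
 [243.13775534 212.15499948]]
```

View pics/c8.png

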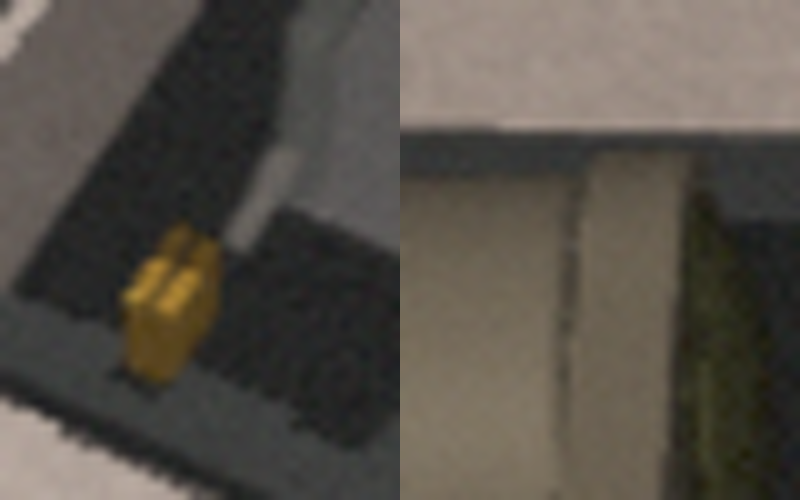

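The crop shows the pointer tip at about crop (238,243), just short of the mark line through (165,285). I'll compute the gap numerically.

```bash
python3 - <<'E'
from h import *
np.set_printoptions(precision=4,suppress=True,linewidth=200)
g=lambda n,p,z:onz(n,p,z)
for f in("scene0","scene5","top0"):
    n=f[:-1];im=cv2.imread(f"pics/{f}.png").astype(float)
    x0,y0=((342,285) if n=="scene" else (235,203))
    roi=im[y0:y0+35,x0:x0+25] if n=="scene" else im[y0:y0+20,x0:x0+20]
    sat=(roi[...,2]-roi[...,0]);w=np.clip(sat-20,0,30)
    ys,xs=np.mgrid[:w.shape[0],:w.shape[1]]
    c=np.array([x0+(w*xs).sum()/w.sum(),y0+(w*ys).sum()/w.sum()]);print(f,"brass",c,g(n,c,.0255),(w>0).sum())
im=cv2.imread("pics/scene5.png");gr=cv2.cvtColor(im,6)
print("cols 358..371");print(gr[283:300,358:372])
k=lambda x,y:np.array([339+x/10-.45,272+y/10-.45])
for p in((283,150),(272,172),(261,197),(250,220),(240,242)): print("ptr",g("scene",k(*p),.036))
for p in((150,303),(172,277)): print("line",g("scene",k(*p),.039))
# home picture
im0=cv2.imread("pics/scene0.png");print(cv2.cvtColor(im0,6)[298:312,384:400])
t=cv2.cvtColor(cv2.imread("pics/top0.png"),6);print(t[214:230,203:215]);print(t[203:220,238:250])
E
```

```text
scene0 brass [355.0738 301.5245] [0.6231 0.1293] 196
scene5 brass [355.2739 302.4028] [0.625  0.1308] 155
top0 brass [243.4163 212.1633] [0.6239 0.132 ] 95
cols 358..371
[[ 39  37  39  37  37  40  41  38  47  67  73  76  82  76]
 [ 37  38  37  35  42  36  32  31  54  71  76  82  80  79]
 [ 38  38  37  39  37  38  34  40  49  71  77  80  80  77]
 [ 33  37  38  36  39  32  34  47  66  81  80  79  78  78]
 [ 36  39  36  31  36  41  40  66  92  97  92  82  77  81]
 [ 35  39  38  40  40  36  53  83 100  98  92  80  81  81]
 [ 39  34  39  38  39  40  65  92  97  99  85  78  78  82]
 [ 40  35  41  39  37  48  76  96  97  92  82  78  83  85]
 [ 39  40  33  42  38  60  87 100  92  86  78  79  83  89]
 [ 39  38  39  39  45  78  99 102  85  65  78  87  88  90]
 [ 41  40  38  44  68  95  97  88  50  43  47  55  81  96]
 [ 37  39  39  54  84  99  93  68  40  40  44  40  49  57]
 [ 48  46  34  66  93  94  82  46  40  39  37  41  38  38]
 [ 54  70  63  61  81  86  55  39  42  40  38  36  34  31]
 [ 68  74  64  41  49  53  43  30  35  39  37  43  36  33]
 [ 70  70  58  46  42  33  35  38  40  40  38
[... 2139 characters left out ...]
 75  86  64  71  72  48  53  59  59]
 [ 58  57  71 102 105  88  91 104  80  36  45  55]
 [ 59  57  74 105 104  80  97 106  80  37  45  59]
 [ 58  54  72 103 107  68  86 110  82  42  46  61]
 [ 57  56  70 100 103  63  78 107  77  50  44  58]
 [ 52  58  72 100 102  66  81 103  64  48  48  57]
 [ 57  57  74 100 101  77  94 105  61  49  40  54]
 [ 57  58  70 104 105  86 110 103  62  51  54  56]
 [ 58  57  86 124 105  78 115 105  59  54  56  57]
 [ 56  60  86 128 104  76 116 106  53  55  53  53]
 [ 55  55  88 127 113  93 125 112  53  47  56  57]
 [ 58  57  61  74  73  72  77  73  60  49  57  59]
 [ 58  56  58  58  60  64  61  61  59  57  57  56]
 [ 55  57  56  56  57  58  56  58  57  57  56  54]]
```

```bash
python3 - <<'E'
from h import *
np.set_printoptions(precision=4,suppress=True,linewidth=200)
def rows(f,r0,r1,c0,c1,z,bg,w=2):
    n=f[:-1];g=cv2.cvtColor(cv2.imread(f"pics/{f}.png"),6).astype(float);P=[]
    for r in range(r0,r1):
        v=np.clip(g[r,c0:c1]-bg,0,None);j=int(v.argmax());s=slice(max(j-w,0),j+w+1);c=c0+(np.arange(c1-c0)[s]*v[s]).sum()/v[s].sum();P.append(onz(n,(c,r),z))
    P=np.array(P);print(f,"y",P[:,1].mean().round(4),"x",P[:,0].min().round(4),P[:,0].max().round(4),P[:,1])
rows("top0",219,226,205,212,.036,60)
rows("scene0",302,308,387,396,.036,62)
rows("scene5",291,297,359,369,.036,42)
# mark line: darkest column in top face rows
print("mark",[onz("top",(243.3,r),.039) for r in(206,216)])
# pixel silhouette of bar at home in top0
g=cv2.cvtColor(cv2.imread("pics/top0.png"),6).astype(int);print(g[250,196:216])
# brass box fit
from scipy.optimize import minimize
for f in("scene0","top0","scene5"):
    n=f[:-1];im=cv2.imread(f"pics/{f}.png").astype(float);o=np.round(proj(n,[.621,.131,.026])[0]).astype(int)-16
    S=np.clip((im[...,2]-im[...,0]-5)/25,0,1)[o[1]:o[1]+33,o[0]:o[0]+33]
    def cost(X):
        B=np.array([[X[0]+a*.012,X[1]+b*.006,z] for a in(-1,1) for b in(-1,1) for z in(.012,.039)])
        q=cv2.convexHull((((proj(n,B)-o+.5)*16)).astype(np.float32))
        m=np.zeros((33*16,33*16),np.uint8);cv2.fillConvexPoly(m,np.round(q).astype(int),255)
        return ((cv2.resize(m,(33,33),interpolation=cv2.INTER_AREA)/255.-S)**2).sum()
    r=minimize(cost,[.621,.131],method="Nelder-Mead",options=dict(initial_simplex=[[.621,.131],[.624,.131],[.621,.134]]));print(f,"box",r.x,r.fun)
E
```

```text
top0 y 0.207 x 0.5917 0.6052 [0.207  0.2069 0.2069 0.207  0.2072 0.2072 0.2071]
scene0 y 0.2062 x 0.5895 0.6048 [0.2059 0.2062 0.2062 0.2062 0.2061 0.2063]
scene5 y 0.1392 x 0.5926 0.6083 [0.1391 0.1394 0.1387 0.1388 0.1391 0.1398]
mark [array([0.635 , 0.1308]), array([0.6123, 0.1302])]
[144 143 146 145 144 134 112 126 123 109 101 117 129  82  85  85  85  79  60  62]
scene0 box [0.6231 0.1308] 54.21250780469051
top0 box [0.6237 0.1317] 125.6531100346021
scene5 box [0.6237 0.1308] 25.733728873510188
```

Call:
{"method": "drive_tool", "body": {"offset": [[0,0.07,0],[0,0.07,0],[0,0.07,0],[0,0,0],[0,0,0],[0,0,0],[0,0,0],[0,0,0],[0,0,0],[0,0,0]], "turn": [[0,0,0],[0,0,0],[0,0,0],[0,0,0],[0,0,0],[0,0,0],[0,0,0],[0,0,0],[0,0,0],[0,0,0]], "hand": [0,0,0,0,0,0,0,0,0,0]}}

```text
time_s: 21.85
position: [0.527, 0.1308, 0.0579]
tool_rot: [[1.0, 0.0, 0.002], [0.0, -1.0, 0.004], [0.002, -0.004, -1.0]]
ft_force: [-1.7, 14.2, 3.2]
grip_width: 0.0089
gripper_force: 78.4
```

```bash
python3 - <<'E'
from h import *
from rig import get_image,observe
im=get_image("scene");cv2.imwrite("pics/scene6.png",im);o=observe();print(o["position"],o["grip_width"],o["ft_force"],o["gripper_force"])
g=cv2.cvtColor(im,6).astype(float)
print(proj("scene",[[.591,.1308,.036],[.607,.1308,.036]]));P=[]
for r in range(287,294):
    v=np.clip(g[r,355:367]-42,0,None);j=int(v.argmax());s=slice(max(j-2,0),j+3);c=355+(np.arange(12)[s]*v[s]).sum()/v[s].sum();P.append(onz("scene",(c,r),.036))
print(np.round(P,4));print(g[284:297,352:370].astype(int))
print(fitring({"scene":im},[.459,-.003],views=("scene",),z=.157))
E
```

```text
[0.52694498 0.13077377 0.05791607] 0.009439844962432045 [-1.13311372 13.33386876  4.68078859] 78.41854333877563
[[362.33742405 289.0599141 ]
 [359.12852187 293.97844894]]
[[0.5848 0.1298]
 [0.5881 0.1298]
 [0.5909 0.1307]
 [0.5942 0.1306]
 [0.5975 0.1306]
 [0.6009 0.1303]
 [0.6041 0.1304]]
[[ 35  36  38  35  36  42  34  41  37  41  40  58  74  78  80  74  80  86]
 [ 37  35  39  38  37  39  41  37  43  42  49  80  96  90  76  76  80  87]
 [ 40  38  39  37  37  34  41  33  44  45  71  96  98  93  78  79  82  88]
 [ 36  28  38  36  38  38  38  38  43  66  95 100  96  88  79  77  83  87]
 [ 43  38  36  38  33  36  41  37  49  77  98  97  92  84  81  76  80  89]
 [ 34  44  38  41  38  39  37  33  60  86  96  96  88  80  76  80  86  88]
 [ 35  38  37  41  37  37  41  41  69  97  94  87  74  79  84  89  89  89]
 [ 32  34  37  38  36  37  38  65  94 100  91  64  47  63  78  89  87  90]
 [ 40  38  35  36  38  36  56  85  99  89  72  42  41  39  49  63  80  88]
 [ 32  40  37  41  35  44  71  97  95  84  53  35  36  42  42  44  43  57]
 [ 35  39  41  41  42  55  72  97  88  60  41  38  37  39  38  37  38  40]
 [ 39  32  36  54  68  64  60  74  67  43  36  36  35  36  40  33  36  37]
 [ 39  39  45  62  68  55  47  72  68  45  32  37  37  41  39  35  39  39]]
(array([ 0.46037341, -0.00257076]), np.float64(-77.68525695800781))
```

```bash
python3 -c "
from rig import env
print(env.close_job())"
```

```text
the job is handed in; nothing more can be done
None
```

The job is handed in: all three cups stand nested and upright on the mat, and the arm is still holding the dispenser handle out with the pointer level with the mark, within about 1 mm by the camera; the jar, bottle, spoon and turquoise cup were not touched.

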